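# Latch the butter mould shut

## Task

The two-part butter mould stands ajar. Slide its loose half home against the fixed half, hook the wire loop of the draw latch under the lip of its keeper and let it go there, then swing the lever over until it snaps down past centre and lies fully closed. The latch is small: push, pull and press gently, feel for the contact instead of forcing it, and leave the other things on the worktop alone.

Things in the scene. Friction and masses are not known exactly. Their poses are not given: they have to be found in the camera images.
- mould: Two-part aluminium butter mould on a board (196x300x12 mm) fixed to the worktop. Origin: board's underside, below the parting line, mid-width; z up, +y from fixed half to sliding half (to the robot's left), x across. 'Mould y, z' below are in this frame, mm. Fixed half y -122 to 0, sliding half, when home, 0 to 100; both 154 wide, tops z 54. The draw latch works on top, in the plane x = 0.
- half (a joint): Gap of the sliding half along mould +y, m: 0 = home against the fixed half, a dead stop; up to 0.045. It runs on rails and takes about 3 N to slide.
- half_end (a point): Middle of the sliding half's outer end face (upright, facing mould +y, 41 mm tall, 154 mm wide), at mould z 34. Push here towards -y. Only the flat board (top z 12) and then the worktop lie beyond it.
- pivot (a point): Axis of the latch lever on the fixed half, at mould y -32, z 70, x 0; the axis runs along x. The loop's arms start at two pins in the lever, 18 mm from this axis: with the lever at angle a the pins lie at mould y = -32 + 18 cos(190 deg - a), z = 70 + 18 sin(190 deg - a).
- lever (a joint): Lever angle, rad: 0 = closed, flat along -y from the pivot on its bumper; grows as its free end swings up and over towards +y (1.57 upright, stop 2.4). Friction 0.04 N m holds it where it is left. With the loop hooked it resists (up to about 7 N at the handle) until about 0.3 rad, where it passes over centre and snaps down by itself.
- handle (a point): Point on the outer face of the lever's handle (upper face when closed; looks to +y when upright), 50 mm out from the pivot and 12 mm off the line through it; when closed at mould y -82, z 82. The handle is a steel plate 38 mm wide, 3 mm thick, with a curled-up lip from 60 to 72 mm out.
- tab (a point): Grip point on the loop's black finger tab: flat, 14 mm wide (along x), 6 mm thick, 26 mm long, standing out from the middle of the cross bar, turned up 65 degrees from the direction of the loop's arms (pins to bar); the point is 18 mm from the bar's centre. Pinch it across its 14 mm width; it can turn between the fingers about x.
- bar (a point): Centre of the loop's cross bar, 6 mm round, 31 mm long along x, which hooks on the keeper. The loop is a steel wire frame 30 mm wide; its arms reach 71 mm from the pins in the lever to the bar. A light spring (0.2 N at the bar) raises the loop, up to a stop, so it rises when let go unless the bar is under the keeper's lip.
- seat (a point): Nominal centre of the bar once hooked; moves with the sliding half; at mould y 27.5, z 62 with the half home. The keeper is a steel post 16 mm wide whose face is 3 mm to -y of the bar; a lip, underside z 65, top z 69, overhangs that face by 4.5 mm to +y. The keeper is screwed on through slots: it truly sits anywhere within 3.5 mm of nominal along y, not reported, to be felt.
- strip (a point): Centre of the top of the rubber strip (50 x 34 x 2 mm) on the sliding half, in front (+y) of the keeper, 16 mm from the nominal seat; top at mould z 56, so a bar resting on it has its centre at z 59.
- bail (a joint): Stretch of the loop's built-in spring along its arms, m: 0 = slack, 6 N per mm; 0.002 to 0.011 when the latch is hooked and closed. With the lever up, moving the free loop about by its tab takes 2 to 4 N (it swings the lever along); more than that means that the bar has met something.
- bumper: Rubber bumper, 20 x 12 x 25 mm, on the fixed half under the closed lever's handle, its stop; origin at the centre of its underside (mould y -80, z 54).
- pepper_mill: Bystander: dark turned wooden pepper mill, 58 mm wide, 170 mm tall; origin at the centre of its underside. Leave it alone.
- jigger: Bystander: brass double-cone jigger, 47 mm wide, 100 mm tall; origin at the centre of its underside. Leave it alone.
- mug: Bystander: green and white mug, 87 mm wide, 91 mm tall; origin at the centre of its underside. Leave it alone.
- tumbler: Bystander: clear glass tumbler, 77 mm wide, 94 mm tall; origin at the centre of its underside. Leave it alone.
- timer: Bystander: pale blue round kitchen timer, 69 mm wide, 42 mm tall; origin at the centre of its underside. Leave it alone.

How it is judged (in metres and radians):
On the way, in this order (a step that is already met when the one before it is completed fails the run):
1. the sliding half is home (gap under 1.5 mm) while the lever is still up (value of joint half below 0.0015 m and value of joint lever above 0.8 rad), for 0.2 s.
2. the loop, let go, stays hooked with lever up and half home: bar centre at mould z under 66 mm, y 21 to 34 mm (all of step 1 and z of bar in the frame of mould below 0.066 m and y of bar in the frame of mould between 0.021 and 0.034 m and contact force between the fingers and lever below 0.1 N), for 0.3 s.
At the end, for the whole second after the job is handed in: The lever lies closed (under 0.08 rad) and at rest, the loop is hooked on the keeper and under tension (its spring stretched by more than 1.5 mm), and the sliding half is home (gap under 1.5 mm) (value of joint lever below 0.08 rad and velocity of joint lever below 0.05 rad/s and value of joint bail above 0.0015 m and value of joint half below 0.0015 m and z of bar in the frame of mould below 0.066 m); the robot touches nothing.
It fails at once if the sliding half is pushed with more than 30 N (contact force between the fingers and half above 30 N).
It fails at once if the loop, while held in the fingers, is pressed or hauled against the sliding half, its strip or keeper with more than 18 N (contact force between bail and half above 18 N and contact force between the fingers and bail above 1 N).
It fails at once if the lever is slammed or pressed on its bumper with more than 30 N (contact force between lever and bumper above 30 N).
It fails at once if a bystander is moved by more than 30 mm (distance of any of pepper_mill, jigger, mug, tumbler, timer from where it was at the start of the episode above 0.03 m).
It also fails if it takes over 61 s, if anything falls off the work surface, if the arm or the gripper's body presses on something with over 40 N, if the wrist force passes 120 N, or if a joint passes its speed limit or range.

## Robot

A 6-joint arm with a two-finger parallel gripper is mounted at the origin on a cart in front of the work surface, level with it; the furniture and walls round the work are solid. World frame = base frame: x ahead of the robot, y to its left, z up, the work surface at z = 0. Lengths are in mm, angles in rad, forces in N, time in s.
With the tool pointing down it reaches from about 375 to 975 mm from the base axis. Payload 3.8 kg.
Tool frame: the origin (TCP) lies midway between the tips of the shut fingers; the grasp point (between the pads) lies 19 mm behind it; z points along the fingers, y is the direction in which the jaws open and shut (so a half turn about z gives the same grasp; the last joint's range is limited). The gripper opens to 85 mm and grips with 20 to 120 N. Pads are 22 mm wide; open, the fingers measure 114 mm over their backs; the gripper's body (76 mm by 85 mm) begins 54 mm behind the grasp point. The pads swing forward as they close: fully open they stand 13 mm farther back than shut.
Start: joints at [-1.278, 0.264, 1.604, -0, 1.274, -0.037], TCP at [218.596, -638.619, 231.28] pointing down, gripper open.
Joint ranges: [-2.63, 2.63], [-0.94, 2.18], [0.31, 2.57], [-1.31, 4.45], [0, 2.66], [-2.55, 2.55]. Speed limits (rad/s): [2.57, 2.57, 3.14, 3.14, 3.14, 3.14].

## Interface

Orientations are given as a rotation vector (axis times angle).
In Python, from workcell import robot gives the robot as it stands. The module is installed in compiled form; this text tells all that it offers.
- The arm moves only by the shell command python3 -m crank 'ROWS' [FORCE]. ROWS is JSON, a list of rows, each a list of 5 numbers: the shift along the tool's x, y, z in mm, then the turn about the tool's z in degrees, then the closure in counts, from 0 (fully open) to 255 (shut). In form: [[tx, ty, tz, yaw, jaw], ...]. A call has 1 to 12 rows; each row shifts and turns the commanded pose from where the row before left it, along the tool's axes as they then stand; what a row does not reach is not made up. A row lasts 1/12 s, in which the tool goes at most 41.7 mm and 7.16 degrees, less where a joint would pass 70% of its speed; a pose out of reach is approached as far as the arm can. A call is refused whole if a number of a shift passes 41.7 or a number of a turn 7.16, either way. A call with a gripper value outside its range is refused whole. The fingers move at their own pace and stop on an object; FORCE is the grip in N (left out, the last holds). Time passes only in rows, so rows that do not move let the fingers close. It gives the time, the measured TCP pose, the force and the opening at its end, in the units of the state.
- robot.observe(): the state, without advancing time (a new reading comes with each control period).
- robot.grab_frame(name): name is "scene" or "top"; returns (picture, depth): 480x640x3 uint8, blue, green, red; 480x640 float32, mm along the optical axis (not along the pixel's ray), 0 where there is no reading.
- robot.get_calibration(name): a dict with "vfov" (degrees; the focal length in pixels is half the picture's height over the tangent of half this angle, whatever the lens; pixels are square), "cx", "cy" (the principal point, pixels), "rvec" (rotation vector, rad) and "tvec" (3), from world to camera coordinates, as OpenCV has them. Camera axes: x right, y down, z forward; pixel columns grow to the right and rows downward; lengths in mm; the calibration is good to about 2 mm. A picture is of the moment at which its call begins. get_calibration takes no time and is no camera call.
- robot.close_job(): hands the job in, once; it reports no verdict.
The state is a dict: "t": time; "joint_positions": joint angles; "joint_vel": joint speeds; "effort": joint torques, N m; "eef_pos": TCP position; "ee_rot": TCP orientation; "force": force on the tool from outside, world axes, zero at the start; "ft_torque": the same for the moment, N m; "width": finger opening in mm.
Only numpy, scipy, OpenCV 4.12 (cv2) and the standard library are available. Lean on these libraries where they do the work, as an engineer would, in place of code of your own. Each camera call takes 0.05 s, during which the arm holds its last target.

## Working session

There is one attempt and no reset: what is moved stays moved. The work goes in short steps, Python scripts to look and compute and a shell command to move; the robot and the scene stay as the last step left them, time stands still between calls to the robot, and variables do not carry over. Pictures are saved under pics/ and viewed, and the job is handed in when it is done.

```bash
mkdir -p pics
cat > h.py <<'E'
import numpy as np,cv2
from workcell import robot
def cal(n):
    c=robot.get_calibration(n); f=240/np.tan(np.radians(c["vfov"])/2)
    R=cv2.Rodrigues(np.array(c["rvec"],float))[0]; t=np.array(c["tvec"],float).ravel()
    return f,c["cx"],c["cy"],R,t
def pts(n,depth):
    f,cx,cy,R,t=cal(n); v,u=np.mgrid[:480,:640]
    P=np.stack([(u-cx)/f*depth,(v-cy)/f*depth,depth],-1)
    return (P-t)@R
def proj(n,p):
    f,cx,cy,R,t=cal(n); q=R@np.array(p,float)+t
    return np.array([f*q[0]/q[2]+cx,f*q[1]/q[2]+cy])
def ray(n,u,v,z):
    f,cx,cy,R,t=cal(n); d=R.T@np.array([(u-cx)/f,(v-cy)/f,1]); o=-R.T@t
    return o+d*(z-o[2])/d[2]
E
python3 - <<'E'
from h import *
for n in("scene","top"):
    im,d=robot.grab_frame(n); cv2.imwrite(f"pics/{n}0.png",im); np.save(f"{n}0.npy",d)
    f,cx,cy,R,t=cal(n); print(n,f,cx,cy,-R.T@t,R[2],(d>0).mean())
s=robot.observe(); print(s)
E
```

```text
scene 591.1021710245839 320.6278714090608 233.65984268588798 [ 172.52839039  652.3332241  1014.42149139] [ 0.33818898 -0.52598449 -0.78036436] 0.9958561197916667
top 468.7098963285773 311.9236285976886 242.5652757065833 [ 343.32637774   35.4903346  1167.9060145 ] [ 0.21668746 -0.01427008 -0.97613673] 0.99587890625
{'t': 0.1, 'joint_positions': array([-1.27789888e+00,  2.64686392e-01,  1.60524419e+00,  3.97048746e-05,
        1.27369157e+00, -3.69129476e-02]), 'joint_vel': array([ 9.58374900e-05, -2.00525424e-03, -1.91428765e-03,  1.20170412e-03,
        1.15837694e-03, -9.46535968e-04]), 'effort': array([ 7.47930480e-04, -5.16706395e+01, -3.68587911e+01,  4.53725318e-05,
        6.33823147e-03, -7.17179455e-05]), 'eef_pos': array([ 218.42001068, -637.98772213,  230.07709173]), 'ee_rot': array([-3.09698618e+00, -5.15370842e-01,  3.47563311e-04]), 'force': array([-0.08645436,  0.50269042,  0.04637621]), 'ft_torque': array([ 0.01425611, -0.00025916,  0.04190972]), 'width': 85.2251693431805}
```

View pics/scene0.png

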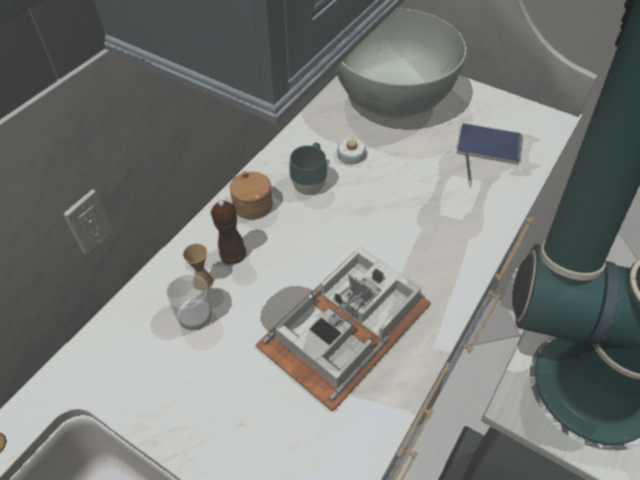

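View pics/top0.png

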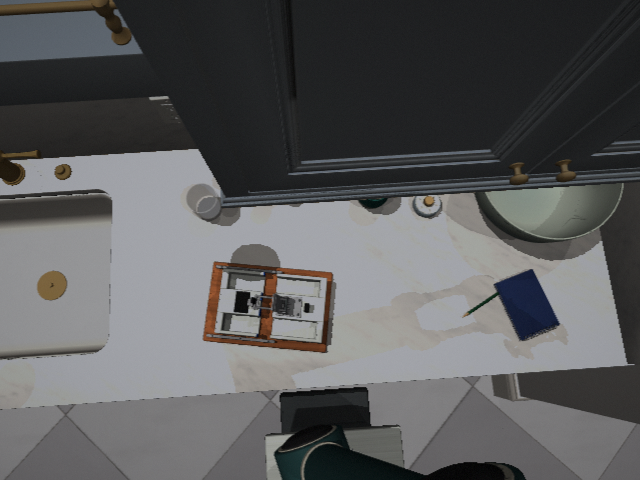

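The scene view shows the mould on its red-brown board around (345,330), with the rubber strip on the left half. The top view shows it at (268,307), with an upper cabinet hanging over the back. Next I'll measure the board and zoom in.

Run:
```python
from h import *
for n,box in(("top",(195,250,345,360)),("scene",(245,235,440,415))):
    im=cv2.imread(f"pics/{n}0.png"); d=np.load(f"{n}0.npy"); P=pts(n,d)
    hsv=cv2.cvtColor(im,cv2.COLOR_BGR2HSV)
    m=((hsv[...,0]<14)&(hsv[...,1]>120)&(hsv[...,2]>50)).astype(np.uint8)
    x0,y0,x1,y1=box; mm=np.zeros_like(m); mm[y0:y1,x0:x1]=m[y0:y1,x0:x1]
    mm&=((P[...,2]>4)&(P[...,2]<20)).astype(np.uint8)
    v,u=np.nonzero(mm); W=np.array([ray(n,a,b,12)[:2] for a,b in zip(u,v)])
    print(n,len(u),np.median(P[mm>0][:,2]),cv2.minAreaRect(W.astype(np.float32)))
    print(cv2.boxPoints(cv2.minAreaRect(W.astype(np.float32))))
    c=im[y0:y1,x0:x1]; cv2.imwrite(f"pics/{n}0z.png",cv2.resize(c,None,fx=min(800/(x1-x0),600/(y1-y0)),fy=min(800/(x1-x0),600/(y1-y0)),interpolation=cv2.INTER_CUBIC))
```

```text
top 2652 12.18833147869615 ((448.6194763183594, 136.24363708496094), (296.50946044921875, 194.22662353515625), 80.75057220458984)
[[328.93945     5.5258026]
 [520.6407    -25.692764 ]
 [568.2995    266.9615   ]
 [376.59827   298.18005  ]]
scene 301 10.934589115689729 ((448.6884460449219, 245.89500427246094), (195.0526580810547, 121.37222290039062), 41.365394592285156)
[[335.38898 226.98944]
 [415.59888 135.89835]
 [561.9879  264.80057]
 [481.778   355.89166]]
```

View pics/top0z.png

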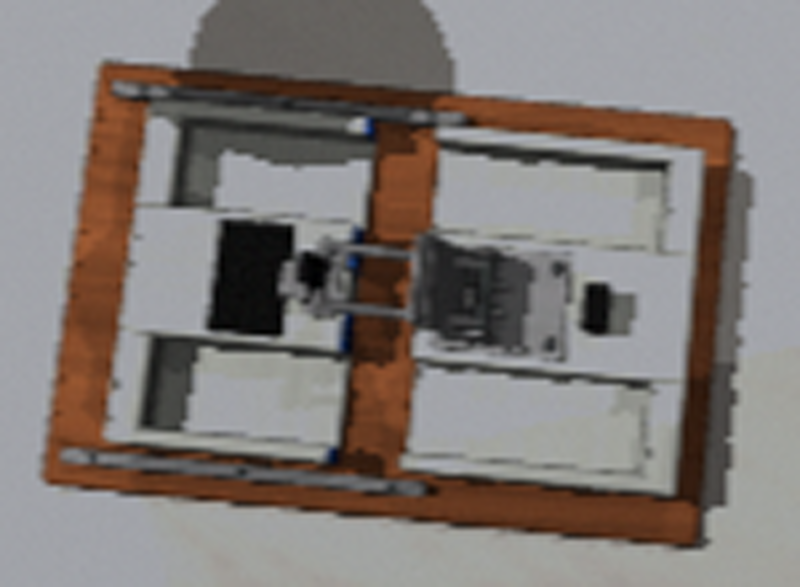

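View pics/scene0z.png

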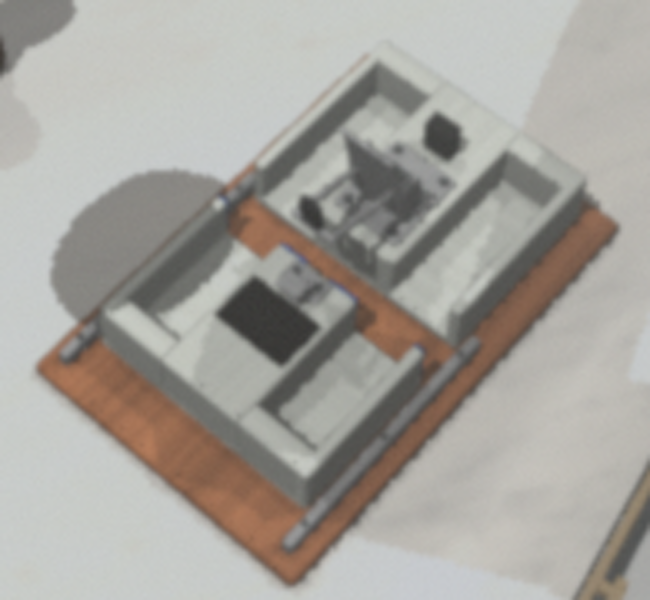

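Run:
```python
from h import *
# yaw, board per view; project into temp frame about board centre
a=np.radians(-9.25); ex=np.array([np.cos(a),np.sin(a)]); ey=np.array([-np.sin(a),np.cos(a)])
c=np.array([448.62,136.24])
for n in("top","scene"):
    d=np.load(f"{n}0.npy"); P=pts(n,d); im=cv2.imread(f"pics/{n}0.png")
    X=(P[...,:2]-c)@ex; Y=(P[...,:2]-c)@ey; Z=P[...,2]
    ins=(abs(X)<110)&(abs(Y)<165)
    b=ins&(Z>8)&(Z<16)
    print(n,"board X",np.percentile(X[b],[.5,99.5]),"Y",np.percentile(Y[b],[.5,99.5]))
    t=ins&(Z>49)&(Z<58)
    print(" top z med",np.median(Z[t]),"X",np.percentile(X[t],[.5,99.5]))
    h,e=np.histogram(Y[t],bins=np.arange(-150,151,4)); print(list(zip(e[:-1].astype(int),h)))
    hi=ins&(Z>62)
    o=np.argsort(-Z[hi])
    A=np.stack([X[hi],Y[hi],Z[hi],im[hi].mean(-1)],-1)[o]
    print(len(A)); print(A[::max(1,len(A)//40)].round(1).tolist())
```

```text
top board X [-96.95281991  97.75388878] Y [-147.82643126  150.39840376]
 top z med 54.27576941744077 X [-76.10564249  76.98959799]
[(np.int64(-150), np.int64(0)), (np.int64(-146), np.int64(0)), (np.int64(-142), np.int64(0)), (np.int64(-138), np.int64(42)), (np.int64(-134), np.int64(109)), (np.int64(-130), np.int64(105)), (np.int64(-126), np.int64(105)), (np.int64(-122), np.int64(83)), (np.int64(-118), np.int64(56)), (np.int64(-114), np.int64(51)), (np.int64(-110), np.int64(45)), (np.int64(-106), np.int64(54)), (np.int64(-102), np.int64(54)), (np.int64(-98), np.int64(34)), (np.int64(-94), np.int64(37)), (np.int64(-90), np.int64(43)), (np.int64(-86), np.int64(48)), (np.int64(-82), np.int64(43)), (np.int64(-78), np.int64(47)), (np.int64(-74), np.int64(40)), (np.int64(-70), np.int64(40)), (np.int64(-66), np.int64(46)), (np.int64(-62), np.int64(40)), (np.int64(-58), np.int64(36)), (np.int64(-54), np.int64(39)), (np.int64(-50), np.int64(32)), (np.int64(-46), np.int64(23)), (np.int64(-42), np.int64(28)), (np.int64(-38), np.int64(20)), (np.int64(-34), np.int64(23)), (np.int64(-30), np.int64(
[... 5423 characters left out ...]
7.1, 115.0], [-10.5, 3.4, 106.3, 116.0], [-8.5, 9.3, 104.3, 115.3], [-10.4, 0.3, 102.4, 117.7], [13.7, -14.2, 101.1, 144.0], [-12.0, -9.4, 99.5, 114.3], [-14.3, -18.2, 98.3, 104.7], [-1.2, -31.3, 96.7, 86.3], [-9.0, -19.0, 95.3, 111.0], [13.8, -26.2, 94.2, 116.0], [-13.3, -43.3, 92.0, 98.0], [13.0, -49.0, 89.8, 145.0], [-13.9, -31.3, 86.1, 82.7], [-2.6, -94.0, 82.7, 78.0], [11.3, -33.0, 78.9, 78.7], [2.0, -33.6, 77.4, 84.0], [-1.7, -98.8, 76.8, 90.0], [7.3, -97.9, 76.0, 78.0], [-3.7, -90.5, 74.0, 67.3], [-5.8, -33.4, 71.8, 93.3], [-1.2, 38.8, 70.1, 136.3], [-9.0, -90.5, 69.0, 67.3], [-11.4, -35.8, 67.8, 85.3], [-18.0, -36.8, 66.6, 82.0], [-3.6, 33.0, 65.6, 127.0], [-17.1, -53.2, 63.9, 88.7]]
```

The board measures 297×194 mm, which fits. Its yaw is about -9.25° and the mould origin is about (446.8, 121.1), with a gap of about 30 mm. Turning the tool by about -61.9° lines tool x up with mould +y and tool y with mould +x, so I'll do that and begin the traverse.

```bash
cat >> h.py <<'E'
YAW=np.radians(-9.25); O=np.array([446.8,121.1])
EX=np.array([np.cos(YAW),np.sin(YAW)]); EY=np.array([-np.sin(YAW),np.cos(YAW)])
def w2m(p): p=np.asarray(p,float); q=p[...,:2]-O; return np.stack([q@EX,q@EY,p[...,2]],-1)
def st():
    s=robot.observe(); R=cv2.Rodrigues(np.array(s["ee_rot"]))[0]
    F=np.array(s["force"]); f=np.array([F[:2]@EX,F[:2]@EY,F[2]])
    ang=np.degrees(np.arctan2(R[1,1],R[0,1]))
    print("t %.2f"%s["t"],"mould",w2m(s["eef_pos"]).round(2),"Fm",f.round(2),"w %.1f"%s["width"],"yawerr %.2f"%(ang+9.25),"q",np.round(s["joint_positions"],2))
if __name__=="__main__": st()
E
python3 -m crank '[[0,0,0,-6.9,255],[0,0,0,-6.9,255],[0,0,0,-6.9,255],[0,0,0,-6.9,255],[0,0,0,-6.9,255],[0,0,0,-6.9,255],[0,0,0,-6.9,255],[0,0,0,-6.9,255],[0,0,0,-6.7,255],[0,34,0,0,255],[0,34,0,0,255],[0,34,0,0,255]]' 30; python3 h.py
```

```text
t: 1.1
eef_pos: [319.6, -654.9, 230.8]
ee_rot: [-2.394, -2.033, -0.0]
force: [-0.0, -0.5, 0.0]
width: -0.1
t 1.10 mould [  -0.84 -786.37  230.78] Fm [ 0.04 -0.53  0.03] w -0.1 yawerr -0.05 q [-1.15  0.37  1.47 -0.    1.3  -0.99]
```

```bash
python3 -m crank '[[35,0,0,0,255],[35,0,0,0,255],[35,0,0,0,255],[35,0,0,0,255],[35,0,0,0,255],[35,0,0,0,255],[35,0,0,0,255],[35,0,0,0,255],[35,0,0,0,255],[35,0,0,0,255],[35,0,0,0,255],[35,0,0,0,255]]'>/dev/null; python3 h.py
python3 -m crank '[[35,0,0,0,255],[35,0,0,0,255],[35,0,0,0,255],[35,0,0,0,255],[35,0,0,0,255],[35,0,0,0,255],[35,0,0,0,255],[35,0,0,0,255],[35,0,0,0,255],[35,0,0,0,255],[35,0,0,0,255],[35,0,0,0,255]]'>/dev/null; python3 h.py
```

```text
t 2.10 mould [  -2.16 -364.71  230.86] Fm [1.23 0.49 1.12] w -0.2 yawerr 0.02 q [-0.61 -0.17  2.05  0.    1.25 -0.45]
t 3.10 mould [ -2.53  55.22 230.95] Fm [ 0.67  0.21 -0.03] w -0.1 yawerr 0.07 q [ 0.32 -0.1   2.   -0.    1.25  0.48]
```

```bash
python3 -m crank '[[37,2.5,0,0,255],[37,0,0,0,255],[36,0,0,0,255],[0,0,33,0,255],[0,0,33,0,255],[0,0,33,0,255],[0,0,33,0,255],[0,0,33,0,255],[0,0,33,0,255],[0,0,0,0,255]]'>/dev/null; python3 h.py
python3 - <<'E'
from h import *
im,d=robot.grab_frame("scene"); cv2.imwrite("pics/s1.png",im)
E
```

```text
t 3.93 mould [ -4.92 159.33  25.88] Fm [-1.24 -0.21 -0.93] w 0.1 yawerr 0.05 q [ 0.49  0.25  2.05 -0.    0.86  0.65]
```

View pics/s1.png

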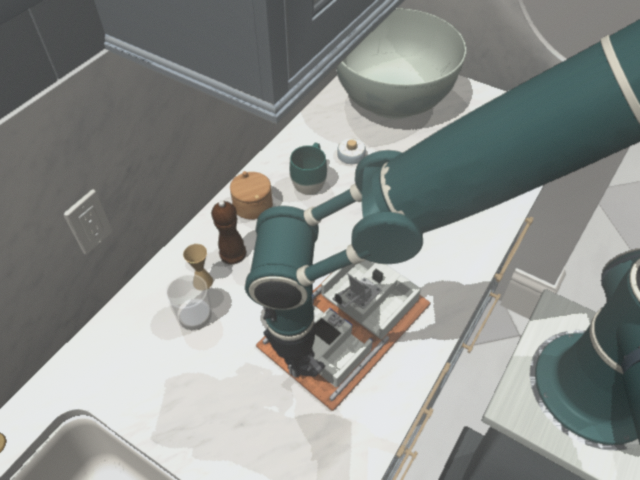

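The gripper is just outside the end face at about (290,350), clear of everything. Now a slow push with the force watched.

```bash
python3 -m crank '[[-4,3,0,0,255],[-4,0,0,0,255],[-4,0,0,0,255],[-4,0,0,0,255],[-3,0,0,0,255],[-3,0,0,0,255],[-3,0,0,0,255],[-3,0,0,0,255]]'>/dev/null; python3 h.py
python3 -m crank '[[-2,0,0,0,255],[-2,0,0,0,255],[-2,0,0,0,255],[-2,0,0,0,255],[-2,0,0,0,255]]'>/dev/null; python3 h.py
```

```text
t 4.65 mould [  4.28 136.3   34.24] Fm [-0.33  2.72  1.8 ] w -0.3 yawerr 0.02 q [0.45 0.21 2.07 0.   0.86 0.61]
t 5.07 mould [  4.07 125.65  33.44] Fm [0.86 2.29 2.08] w 0.1 yawerr 0.06 q [ 0.43  0.2   2.08 -0.    0.86  0.59]
```

```bash
for i in 1; do python3 -m crank '[[-2,0,0,0,255],[-2,0,0,0,255],[-2,0,0,0,255],[-2,0,0,0,255]]'>/dev/null; python3 h.py
python3 -m crank '[[-1,0,0,0,255],[-1,0,0,0,255]]'>/dev/null; python3 h.py;
python3 -m crank '[[-1,0,0,0,255],[-1,0,0,0,255]]'>/dev/null; python3 h.py; done
```

```text
t 5.40 mould [  3.85 117.39  33.28] Fm [2.48 2.41 2.59] w 0.1 yawerr 0.05 q [ 0.42  0.19  2.09 -0.    0.85  0.58]
t 5.57 mould [  3.63 115.31  33.17] Fm [1.69 2.89 0.59] w -0.1 yawerr 0.04 q [ 0.42  0.19  2.1  -0.    0.85  0.58]
t 5.73 mould [  3.64 113.44  33.19] Fm [1.48 3.24 0.87] w -0.1 yawerr 0.05 q [ 0.41  0.19  2.1  -0.    0.85  0.57]
```

```bash
for i in 1; do python3 -m crank '[[-1,0,0,0,255],[-1,0,0,0,255]]'>/dev/null; python3 h.py
python3 -m crank '[[-0.7,0,0,0,255],[-0.7,0,0,0,255]]'>/dev/null; python3 h.py;
python3 -m crank '[[-0.7,0,0,0,255]]'>/dev/null; python3 h.py; 
python3 -m crank '[[-0.7,0,0,0,255]]'>/dev/null; python3 h.py; done
```

```text
t 5.90 mould [  3.62 111.46  33.2 ] Fm [ 0.96  3.58 -0.22] w -0.1 yawerr 0.05 q [ 0.41  0.19  2.1  -0.    0.85  0.57]
t 6.07 mould [  3.62 110.82  33.22] Fm [ 0.34  8.89 -2.72] w 0.4 yawerr 0.00 q [0.41 0.19 2.1  0.   0.85 0.57]
t 6.15 mould [  3.62 110.8   33.25] Fm [ 0.97 10.75 -2.73] w -0.0 yawerr -0.02 q [0.41 0.19 2.1  0.   0.85 0.57]
t 6.23 mould [  3.62 110.79  33.27] Fm [ 0.31 13.8  -4.24] w 0.1 yawerr -0.04 q [0.41 0.19 2.1  0.   0.85 0.57]
```

Dead stop felt at 110.8 with the force at 13.8 N, so the half is home and my y scale agrees within a fraction of a mm. Now I'll back off, rise and look.

```bash
python3 -m crank '[[2,0,0,0,255],[10,0,0,0,255],[15,0,0,0,255],[30,0,0,0,255],[0,0,-35,0,255],[0,0,-35,0,255],[0,0,-35,0,255],[0,0,-35,0,255],[30,0,0,0,255],[30,0,0,0,150],[30,0,0,0,150],[0,0,0,0,150]]'>/dev/null; python3 h.py
python3 - <<'E'
from h import *
im,d=robot.grab_frame("scene"); cv2.imwrite("pics/s2.png",im);np.save("s2.npy",d)
im2,d2=robot.grab_frame("top"); cv2.imwrite("pics/t2.png",im2);np.save("t2.npy",d2)
a=cv2.resize(im[245:375,270:430],(800,650),interpolation=cv2.INTER_CUBIC)[:600]
b=cv2.resize(im2[255:350,205:330],None,fx=6,fy=6,interpolation=cv2.INTER_CUBIC)
cv2.imwrite("pics/s2z.png",a);cv2.imwrite("pics/t2z.png",b)
for n,d in(("scene",d),("top",d2)):
    M=w2m(pts(n,d)); s=(abs(M[...,0])<25)&(M[...,1]>-130)&(M[...,1]<75)&(M[...,2]>62)&(M[...,2]<175)
    v,u=np.nonzero(s); A=np.c_[u,v,M[s]]; I=(im if n=="scene" else im2)[s].mean(-1)
    A=np.c_[A,I]
    print(n,len(A))
    for lo,hi in((62,66),(66,71),(71,85),(85,95),(95,105),(105,115),(115,125),(125,150)):
        B=A[(A[:,4]>=lo)&(A[:,4]<hi)]
        if len(B):
            h,e=np.histogram(B[:,3],bins=np.arange(-110,76,5)); print(lo,hi,[(int(e[i]),int(h[i]),round(float(B[(B[:,3]>=e[i])&(B[:,3]<e[i+1])][:,2].mean()))) for i in range(len(h)) if h[i]])
E
```

```text
t 7.23 mould [  3.05 261.1  173.68] Fm [ 0.4   0.13 -0.43] w 34.6 yawerr 0.19 q [0.61 0.2  1.79 0.   1.15 0.77]
scene 648
62 66 [(-85, 1, -9), (-80, 4, -1), (-75, 9, 3), (-35, 1, -18), (-30, 2, -18), (-25, 4, -1), (20, 4, 2), (25, 4, 2)]
66 71 [(-85, 3, -8), (-80, 3, -2), (-75, 11, -2), (-40, 2, -18), (-35, 2, -19), (-30, 2, -18), (-25, 11, 0), (-20, 7, -3), (15, 6, -3), (20, 17, 0), (25, 13, 0)]
71 85 [(-90, 5, 2), (-85, 21, -1), (-80, 23, 1), (-75, 20, 0), (-40, 2, -18), (-35, 6, -18), (-30, 8, -18), (-25, 9, -12), (-20, 29, 0)]
85 95 [(-35, 12, -5), (-30, 13, -14), (-25, 8, -16), (-20, 29, -4), (-15, 6, -5), (-10, 3, 3), (-5, 2, 0)]
95 105 [(-35, 4, -8), (-30, 2, -17), (-25, 2, -19), (-20, 8, -6), (-15, 34, 0), (-10, 7, 3), (-5, 10, -3), (0, 10, -2), (5, 15, 3), (10, 12, -1), (15, 6, 5), (20, 6, -8)]
105 115 [(-15, 37, 1), (15, 2, -13), (20, 7, 2), (25, 4, -13), (30, 8, -12), (35, 34, -1), (40, 4, 3)]
115 125 [(-15, 29, -2), (-10, 4, 7), (35, 5, -3), (40, 15, -1)]
125 150 [(-15, 3, -11), (-10, 35, -2), (-5, 10, 5), (35, 10, 0), (40, 23, -1)]
top 489
62 66 [(-55, 1, -6), (-50, 2, 10), (-40, 2, -3), (-25, 1, 2), (10, 1, 6), (15, 2, -2)]
66 71 [(-40, 1, -6), (-35, 1, 13), (-25, 4, -1), (-20, 1, -19), (15, 6, 0), (20, 13, 1), (25, 10, 0)]
71 85 [(-85, 18, 0), (-80, 18, 0), (-75, 10, -1), (-40, 7, 2), (-35, 8, -4), (-30, 5, -14), (-25, 13, 0), (-20, 6, -2), (15, 1, 2), (20, 3, -2), (25, 4, -2)]
85 95 [(-35, 22, -1), (-30, 23, 2), (-25, 11, 1), (-20, 17, -1)]
95 105 [(-35, 5, 2), (-30, 4, 0), (-25, 8, 5), (-20, 17, 0), (-15, 3, 0), (0, 8, -1), (5, 11, 1), (10, 8, -3), (15, 5, 2), (20, 2, -1), (25, 2, -15)]
105 115 [(-20, 4, -3), (-15, 19, 2), (10, 2, 0), (15, 6, 0), (20, 6, -1), (25, 9, 2), (30, 10, 0), (35, 23, -1), (40, 1, 13)]
115 125 [(-15, 17, -2), (35, 9, 0)]
125 150 [(-15, 15, 0), (-10, 45, 0), (-5, 16, -3), (35, 11, -1), (40, 12, 0)]
```

View pics/s2z.png

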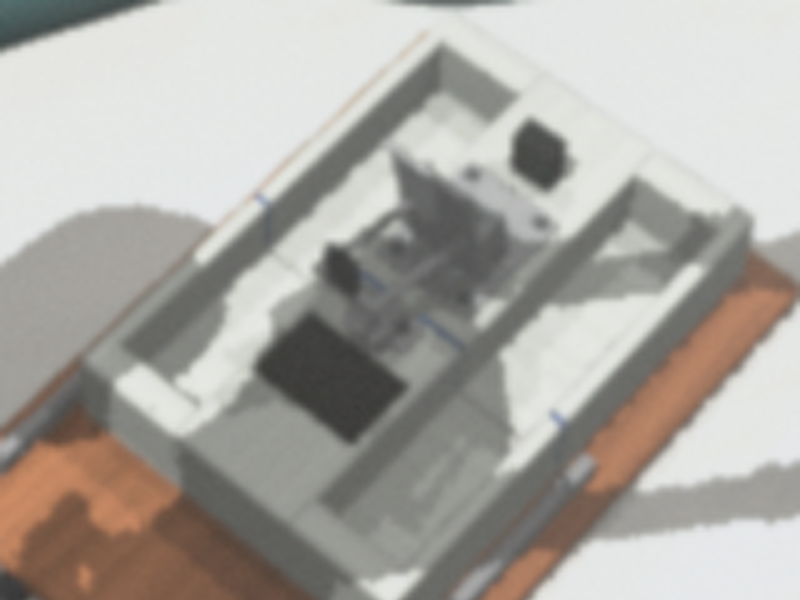

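View pics/t2z.png

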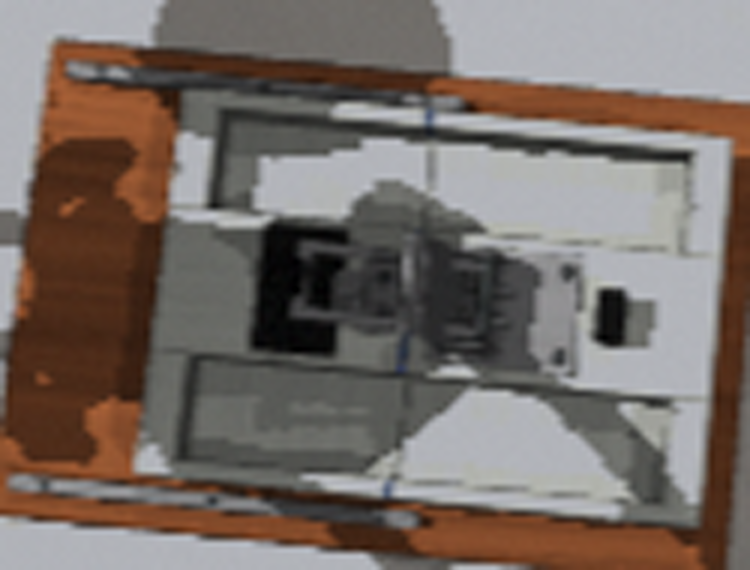

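The half is shut: the blue parting line runs through, the loop stands raised with the black tab at about (340,265) in the zoom, and the lever is upright. Next I'll measure the tab, bar and keeper lip.

Run:
```python
from h import *
for n,fn,pn in(("scene","s2.npy","pics/s2.png"),("top","t2.npy","pics/t2.png")):
    d=np.load(fn); im=cv2.imread(pn).max(-1); M=w2m(pts(n,d))
    s=(abs(M[...,0])<25)&(M[...,1]>28)&(M[...,1]<60)&(M[...,2]>104)&(M[...,2]<150)
    A=np.c_[M[s],im[s]]; A=A[np.argsort(A[:,2])]
    print(n,len(A))
    for lo in range(104,142,4):
        B=A[(A[:,2]>=lo)&(A[:,2]<lo+4)]
        if len(B): print(lo,len(B),"x",np.percentile(B[:,0],[3,50,97]).round(1),"y",np.percentile(B[:,1],[3,50,97]).round(1),"I",np.median(B[:,3]))
    k=(abs(M[...,0])<12)&(M[...,1]>5)&(M[...,1]<40)&(M[...,2]>66.5)&(M[...,2]<72)
    B=M[k]; print(" lip x",np.percentile(B[:,0],[3,50,97]).round(1),"y",np.percentile(B[:,1],[2,50,98]).round(1),"z",np.median(B[:,2]).round(1))
    L=(abs(M[...,0])<22)&(M[...,1]>-30)&(M[...,1]<8)&(M[...,2]>105)&(M[...,2]<150); B=M[L]; print(" lever top z",np.percentile(B[:,2],[50,98]).round(1),"x",np.percentile(B[:,0],[2,50,98]).round(1)); print(np.polyfit(B[:,2],B[:,1],1))
```

```text
scene 102
104 21 x [-14.1  -7.2  14.9] y [28.8 36.9 39.2] I 108.0
108 22 x [-13.7  -6.7  13.1] y [30.2 37.7 40.3] I 110.5
112 8 x [-12.   -4.   12.1] y [31.9 38.4 40.2] I 83.5
116 5 x [-5.2 -0.7  3. ] y [40.1 40.9 41.7] I 71.0
120 7 x [-6.4 -3.2  1.1] y [39.2 40.3 41.9] I 66.0
124 8 x [-6.2 -0.2  5.6] y [37.4 41.5 42.8] I 72.5
128 8 x [-5.6 -3.7  3.9] y [37.  42.2 43.3] I 67.0
132 18 x [-4.6 -0.   6.4] y [38.  40.5 44.5] I 92.5
136 5 x [-6.6 -1.1  2. ] y [40.9 41.1 42.8] I 79.0
 lip x [-6.3 -1.1  5.7] y [17.6 23.6 29.1] z 68.0
 lever top z [121.4 139.6] x [-18.   -0.3  18.3]
[  0.25353516 -40.80821103]
top 71
104 10 x [-14.5 -10.9  12.8] y [28.1 34.9 39.5] I 62.5
108 24 x [-13.6  -4.7  13.9] y [28.8 35.5 39.7] I 56.5
112 5 x [-9.1 -0.7 12.1] y [35.3 36.6 37.4] I 32.0
116 3 x [-5.3  1.4  3.5] y [35.5 35.9 36.5] I 15.0
120 4 x [-3.4  1.8  6.8] y [36.7 37.1 39.7] I 5.0
124 3 x [-5.9  0.5  2.5] y [36.7 36.8 38. ] I 6.0
128 3 x [-6.8 -4.6 -2.5] y [37.6 37.9 39.5] I 6.0
132 8 x [-4.3  1.5  5.4] y [37.7 39.8 43.6] I 6.5
136 11 x [-5.8 -1.2  4.7] y [39.2 41.6 43.5] I 6.0
 lip x [-6.9  0.2  7.1] y [18.1 23.  29.6] z 69.1
 lever top z [131.6 140.8] x [-18.4  -0.1  17.4]
[  0.29728548 -47.43275721]
```

Tab: x about 0, grip point about (41, 126.5); tip at z 137. The lip edge is at y about 29.3, near nominal. I'll pinch with the fingertips about 8 mm below the grip point and a little to +y.

```bash
python3 -m crank '[[-30,-3,0,0,150],[-35,0,0,0,150],[-35,0,0,0,150],[-35,0,0,0,150],[-30,0,0,0,150],[-25,0,0,0,150],[-15,0,0,0,150],[-10,0,0,0,150],[0,0,0,0,150],[0,0,0,0,150]]'>/dev/null; python3 h.py
```

```text
t 8.17 mould [  0.57  40.42 173.18] Fm [0.62 0.75 0.02] w 35.0 yawerr -0.04 q [ 0.29 -0.06  2.07  0.    1.13  0.45]
```

```bash
python3 -m crank '[[5.5,-0.5,0,0,150],[0,0,15,0,150],[0,0,15,0,150],[0,0,12,0,150],[0,0,8,0,150],[0,0,4,0,150],[0,0,0,0,150],[0,0,0,0,150]]'>/dev/null; python3 h.py
python3 - <<'E'
from h import *
im,d=robot.grab_frame("top"); a=cv2.resize(im[240:360,190:350],(800,600),interpolation=cv2.INTER_CUBIC); cv2.imwrite("pics/t3.png",a)
im,d=robot.grab_frame("scene"); a=cv2.resize(im[235:385,260:460],(800,600),interpolation=cv2.INTER_CUBIC); cv2.imwrite("pics/s3.png",a)
E
```

```text
t 8.83 mould [  0.31  46.6  119.33] Fm [-0.71 -0.81  0.09] w 35.2 yawerr 0.07 q [0.3  0.   2.12 0.   1.02 0.46]
```

View pics/s3.png

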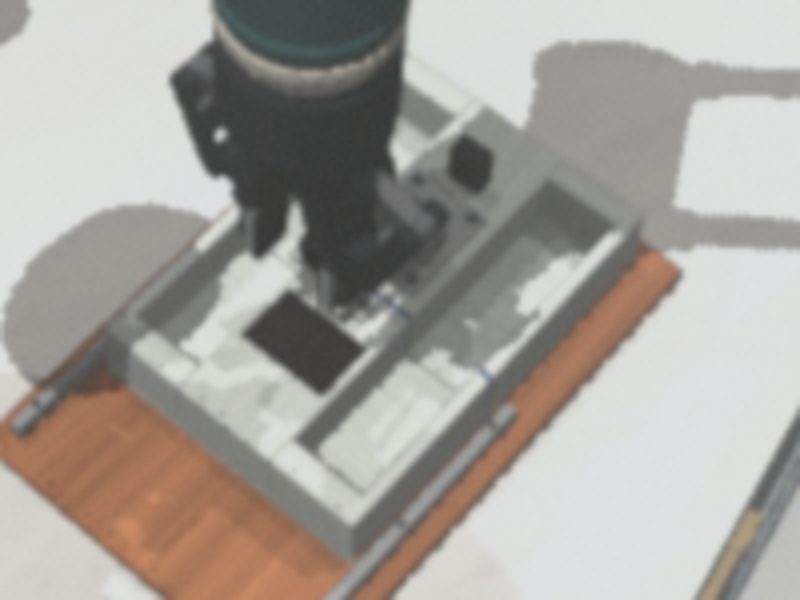

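View pics/t3.png

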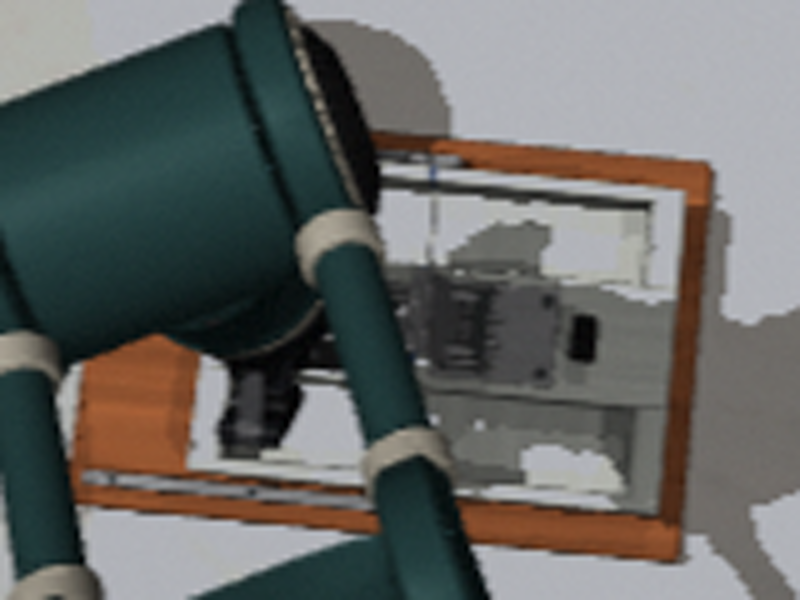

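The fingers straddle the tab at about (290,250) in the scene zoom. Closing gently.

```bash
python3 -m crank '[[0,0,0,0,220],[0,0,0,0,255],[0,0,0,0,255],[0,0,0,0,255],[0,0,0,0,255],[0,0,0,0,255]]' 25 >/dev/null; python3 h.py
```

```text
t 9.43 mould [  0.66  46.67 119.75] Fm [0.73 1.64 1.44] w 13.4 yawerr 0.04 q [0.3  0.   2.12 0.   1.02 0.46]
```

Gripped at 13.4 mm. Now I'll lower the bar on a line just in front of the keeper: TCP shift about +11.5 in y and -55 in z, in steps.

```bash
python3 -m crank '[[1,0,3,0,255],[1,0,3,0,255],[1,0,3.5,0,255],[1,0,3.5,0,255],[1,0,3.5,0,255],[1,0,3.5,0,255],[0,0,0,0,255]]' >/dev/null; python3 h.py
python3 -m crank '[[1,0,3.5,0,255],[0.5,0,3.5,0,255],[0.5,0,3.5,0,255],[0.5,0,3.5,0,255],[0,0,0,0,255]]' >/dev/null; python3 h.py
python3 -m crank '[[1,0,3.5,0,255],[1,0,3.5,0,255],[1,0,3,0,255],[0,0,0,0,255]]' >/dev/null; python3 h.py
```

```text
t 10.02 mould [ 0.17 52.24 98.42] Fm [1.86 3.2  2.82] w 13.1 yawerr 0.07 q [ 0.31  0.03  2.13 -0.    0.98  0.47]
t 10.43 mould [-2.000e-02  5.455e+01  8.437e+01] Fm [3.53 2.14 1.06] w 12.6 yawerr 0.06 q [ 0.32  0.06  2.14 -0.    0.95  0.48]
t 10.77 mould [-0.17 57.35 74.33] Fm [ 3.61 -1.92  2.4 ] w 13.2 yawerr 0.05 q [ 0.32  0.07  2.14 -0.    0.93  0.48]
```

```bash
python3 -m crank '[[0.3,0,2,0,255],[0.3,0,2,0,255],[0,0,0,0,255]]' >/dev/null; python3 h.py
python3 -m crank '[[0,0,1.5,0,255],[0,0,1.5,0,255],[0,0,0,0,255]]' >/dev/null; python3 h.py
python3 - <<'E'
from h import *
im,d=robot.grab_frame("scene"); a=cv2.resize(im[235:385,260:460],(800,600),interpolation=cv2.INTER_CUBIC); cv2.imwrite("pics/s4.png",a)
E
```

```text
t 11.02 mould [-2.000e-02  5.839e+01  7.088e+01] Fm [ 2.36 -0.4   1.92] w 13.2 yawerr 0.04 q [0.32 0.08 2.14 0.   0.92 0.48]
t 11.27 mould [ 0.08 58.4  68.02] Fm [ 2.13 -0.9   1.5 ] w 13.0 yawerr 0.04 q [0.32 0.08 2.15 0.   0.92 0.48]
```

View pics/s4.png

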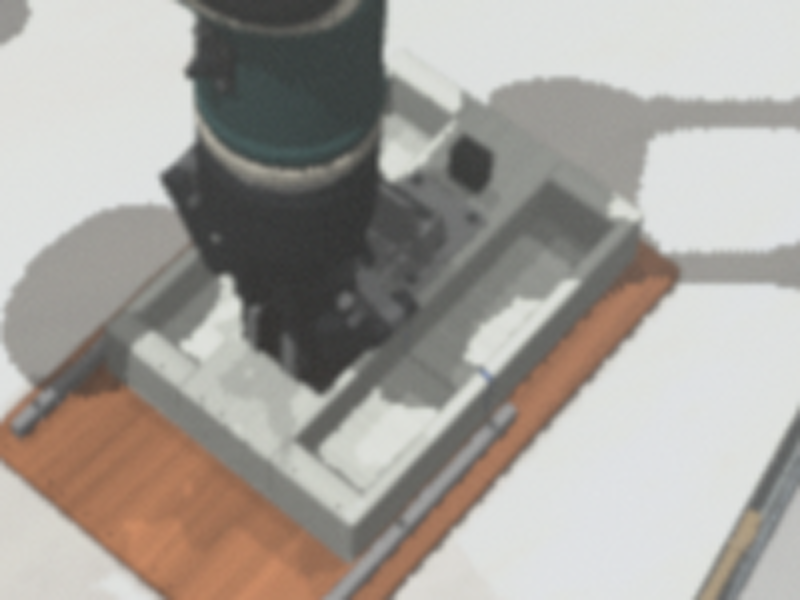

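The hand hides the bar, so I'll feel for the strip instead.

```bash
for i in 1; do python3 -m crank '[[0,0,1,0,255],[0,0,1,0,255],[0,0,0,0,255]]' >/dev/null; python3 h.py
python3 -m crank '[[0,0,1,0,255],[0,0,0,0,255]]' >/dev/null; python3 h.py
python3 -m crank '[[0,0,0.7,0,255],[0,0,0,0,255]]' >/dev/null; python3 h.py; done
```

```text
t 11.57 mould [ 0.11 58.32 66.12] Fm [ 1.97 -1.68  1.73] w 12.9 yawerr 0.05 q [ 0.32  0.08  2.15 -0.    0.91  0.48]
t 11.73 mould [ 0.13 58.32 65.13] Fm [ 2.38 -0.67  1.46] w 13.6 yawerr 0.05 q [0.32 0.09 2.15 0.   0.91 0.48]
t 11.90 mould [ 0.15 58.33 64.47] Fm [1.67 0.05 2.7 ] w 13.3 yawerr 0.04 q [0.32 0.09 2.15 0.   0.91 0.48]
```

```bash
for i in 1; do python3 -m crank '[[0,0,0.7,0,255],[0,0,0,0,255]]' >/dev/null; python3 h.py
python3 -m crank '[[0,0,0.7,0,255],[0,0,0,0,255]]' >/dev/null; python3 h.py
python3 -m crank '[[0,0,0.7,0,255],[0,0,0,0,255]]' >/dev/null; python3 h.py; done
```

```text
t 12.07 mould [ 0.15 58.33 63.75] Fm [1.74 0.35 1.78] w 12.9 yawerr 0.05 q [0.32 0.09 2.15 0.   0.91 0.48]
t 12.23 mould [ 0.12 58.34 63.06] Fm [1.81 0.5  1.76] w 13.1 yawerr 0.04 q [0.32 0.09 2.15 0.   0.9  0.48]
t 12.40 mould [ 0.16 58.34 62.36] Fm [ 2.19 -0.67  3.71] w 12.8 yawerr 0.05 q [ 0.32  0.09  2.15 -0.    0.9   0.48]
```

```bash
for i in 1; do python3 -m crank '[[0,0,0.6,0,255],[0,0,0,0,255]]' >/dev/null; python3 h.py
python3 -m crank '[[0,0,0.5,0,255],[0,0,0,0,255]]' >/dev/null; python3 h.py;done
```

```text
t 12.57 mould [ 0.22 58.41 61.88] Fm [ 0.8  -0.41  1.92] w 13.1 yawerr 0.04 q [0.32 0.09 2.15 0.   0.9  0.48]
t 12.73 mould [ 0.29 58.47 61.75] Fm [ 0.62 -1.38  4.78] w 13.0 yawerr 0.04 q [0.32 0.09 2.15 0.   0.9  0.48]
```

Contact at about z 62, which matches the bar resting on the strip (predicted 63.6). I'll ease up slightly and draw -y, feeling for the keeper face.

```bash
for i in 1; do python3 -m crank '[[0,0,-0.8,0,255],[-1,0,0,0,255],[-1,0,0,0,255],[-1,0,0,0,255],[0,0,0,0,255]]' >/dev/null; python3 h.py
python3 -m crank '[[-1,0,0,0,255],[-1,0,0,0,255],[0,0,0,0,255]]' >/dev/null; python3 h.py;
python3 -m crank '[[-1,0,0,0,255],[0,0,0,0,255]]' >/dev/null; python3 h.py;
python3 -m crank '[[-1,0,0,0,255],[0,0,0,0,255]]' >/dev/null; python3 h.py;done
```

```text
t 13.15 mould [ 0.26 55.72 62.23] Fm [1.82 3.08 1.51] w 12.9 yawerr 0.04 q [0.32 0.09 2.15 0.   0.9  0.48]
t 13.40 mould [ 0.2  53.26 62.16] Fm [2.67 3.26 0.87] w 13.3 yawerr 0.05 q [ 0.31  0.09  2.15 -0.    0.9   0.47]
t 13.57 mould [ 0.21 52.16 62.15] Fm [2.04 3.3  0.77] w 13.0 yawerr 0.05 q [ 0.31  0.08  2.16 -0.    0.9   0.47]
t 13.73 mould [ 0.17 51.09 62.14] Fm [2.15 2.58 0.82] w 13.0 yawerr 0.05 q [ 0.31  0.08  2.16 -0.    0.9   0.47]
```

```bash
for i in 1 ; do python3 -m crank '[[-0.7,0,0,0,255],[0,0,0,0,255]]' >/dev/null; python3 h.py;
python3 -m crank '[[-0.7,0,0,0,255],[0,0,0,0,255]]' >/dev/null; python3 h.py;
python3 -m crank '[[-0.7,0,0,0,255],[0,0,0,0,255]]' >/dev/null; python3 h.py;
python3 -m crank '[[-0.7,0,0,0,255],[0,0,0,0,255]]' >/dev/null; python3 h.py;done
```

```text
t 13.90 mould [ 0.28 50.66 62.28] Fm [2.58 3.55 1.55] w 13.2 yawerr 0.04 q [0.31 0.08 2.16 0.   0.9  0.47]
t 14.07 mould [ 0.3  50.58 62.33] Fm [0.77 6.9  1.84] w 13.4 yawerr 0.02 q [0.31 0.08 2.16 0.   0.9  0.47]
t 14.23 mould [ 0.36 50.5  62.41] Fm [0.74 8.27 0.67] w 13.0 yawerr -0.01 q [0.31 0.08 2.16 0.   0.9  0.47]
t 14.40 mould [ 0.39 50.4  62.49] Fm [ 1.2  11.1  -0.33] w 12.9 yawerr -0.02 q [0.31 0.08 2.16 0.   0.9  0.46]
```

Firm contact at y 50.6. To tell the keeper face from the lip edge, I'll ease off y and lift gently: a hooked bar must stop under the lip within about 3 mm.

```bash
for i in 1 ; do python3 -m crank '[[1.2,0,0,0,255],[0,0,-1,0,255],[0,0,-1,0,255],[0,0,0,0,255]]' >/dev/null; python3 h.py;
python3 -m crank '[[0,0,-0.7,0,255],[0,0,0,0,255]]' >/dev/null; python3 h.py;
python3 -m crank '[[0,0,-0.7,0,255],[0,0,0,0,255]]' >/dev/null; python3 h.py;
python3 -m crank '[[0,0,-0.7,0,255],[0,0,0,0,255]]' >/dev/null; python3 h.py;done
```

```text
t 14.73 mould [ 0.28 50.22 64.34] Fm [0.68 5.48 1.07] w 13.1 yawerr 0.04 q [0.31 0.08 2.16 0.   0.91 0.47]
t 14.90 mould [ 0.24 50.08 64.93] Fm [0.75 5.17 0.96] w 13.0 yawerr 0.03 q [0.31 0.08 2.16 0.   0.91 0.47]
t 15.07 mould [ 0.24 49.96 65.59] Fm [ 1.96  4.78 -0.39] w 13.1 yawerr 0.04 q [0.31 0.08 2.16 0.   0.91 0.47]
t 15.23 mould [ 0.17 49.85 66.16] Fm [ 1.09  5.45 -0.49] w 12.9 yawerr 0.04 q [0.31 0.08 2.16 0.   0.91 0.47]
```

```bash
for i in 1 ; do python3 -m crank '[[0,0,-0.7,0,255],[0,0,0,0,255]]' >/dev/null; python3 h.py;
python3 -m crank '[[0,0,-0.7,0,255],[0,0,0,0,255]]' >/dev/null; python3 h.py;done
```

```text
t 15.40 mould [ 0.09 49.78 66.4 ] Fm [ 2.71  4.85 -4.15] w 13.2 yawerr 0.04 q [0.31 0.08 2.16 0.   0.91 0.47]
t 15.57 mould [4.000e-02 4.972e+01 6.662e+01] Fm [ 5.06  5.61 -5.83] w 12.8 yawerr 0.04 q [0.31 0.07 2.16 0.   0.91 0.47]
```

The lift stops firmly after about 4 mm, so the bar is under the lip. I'll relax the load and let go.

```bash
python3 -m crank '[[0,0,1,0,255],[0,0,0.5,0,255],[0,0,0,0,200],[0,0,0,0,160],[0,0,0,0,150],[0,0,0,0,150]]' >/dev/null; python3 h.py
python3 -m crank '[[3,0,0,0,150],[5,0,0,0,150],[5,0,0,0,150],[6,0,-5,0,150],[15,0,-10,0,150],[20,0,-25,0,150],[20,0,-30,0,150],[35,0,-30,0,150],[35,0,-20,0,150],[35,0,0,0,150],[35,0,0,0,255],[0,0,0,0,255]]' >/dev/null; python3 h.py
python3 - <<'E'
from h import *
im,d=robot.grab_frame("scene"); cv2.imwrite("pics/s5.png",im);np.save("s5.npy",d)
im2,d2=robot.grab_frame("top"); cv2.imwrite("pics/t5.png",im2);np.save("t5.npy",d2)
a=cv2.resize(im[245:365,270:430],(800,600),interpolation=cv2.INTER_CUBIC)
b=cv2.resize(im2[255:350,205:330],None,fx=6,fy=6,interpolation=cv2.INTER_CUBIC)
cv2.imwrite("pics/s5z.png",a);cv2.imwrite("pics/t5z.png",b)
for n,d in(("scene",d),("top",d2)):
    M=w2m(pts(n,d)); s=(abs(M[...,0])<22)&(M[...,1]>-80)&(M[...,1]<65)&(M[...,2]>58)&(M[...,2]<160)
    B=M[s]
    for y in range(-60,65,5):
        C=B[(B[:,1]>=y)&(B[:,1]<y+5)]
        if len(C): print(n,y,len(C),"z",np.percentile(C[:,2],[3,50,97]).round(1),"x",np.percentile(C[:,0],[3,50,97]).round(1))
E
```

```text
t 16.07 mould [-0.62 48.98 65.64] Fm [-0.45  0.46  0.01] w 35.6 yawerr 0.04 q [ 0.31  0.08  2.16 -0.    0.91  0.47]
t 17.07 mould [-7.0000e-02  2.6717e+02  1.8484e+02] Fm [ 0.13 -0.37 -0.55] w 11.6 yawerr 0.25 q [0.62 0.2  1.78 0.   1.17 0.78]
scene -60 1 z [58.3 58.3 58.3] x [-20.1 -20.1 -20.1]
scene -55 3 z [58.7 59.1 59.4] x [-21.5 -20.3 -17.8]
scene -50 5 z [58.1 58.7 60.3] x [-18.4 -15.7 -14.5]
scene -45 7 z [63.8 90.7 94.9] x [-17.6 -16.9 -16.2]
scene -40 138 z [ 78.9 131.4 144.2] x [-17.8  -1.9  18.1]
scene -35 165 z [ 75.2 114.7 132.7] x [-18.5  -2.4  17.8]
scene -30 143 z [ 70.4  96.3 110.3] x [-18.3  -1.7  18. ]
scene -25 125 z [66.6 81.  93.7] x [-17.8   0.   18.2]
scene -20 29 z [58.3 76.3 81.8] x [-15.3  -3.3  14.5]
scene -15 21 z [58.7 77.  80.3] x [-16.4  -9.2  14.7]
scene -10 17 z [58.4 74.4 77.9] x [-17.1 -10.4  14. ]
scene -5 17 z [68.  73.6 77.1] x [-13.4  11.1  14.9]
scene 0 13 z [68.4 73.  75.8] x [-13.5  10.8  15.1]
scene 5 20 z [58.2 69.7 73.1] x [-14.1  -3.6  14.4]
scene 10 18 z [58.8 67.  71. ] x [-14.3  -5.6  13.8]
scene 15 31 z [61.9 66.5 69.4] x [-12.8   2
[... 1011 characters left out ...]
10 z [58.6 74.6 77.7] x [-19.4 -11.8  13.8]
top 0 9 z [61.5 74.3 77.2] x [-14.5  10.9  18.2]
top 5 14 z [59.5 70.5 72.5] x [-14.7   4.6  13.1]
top 10 18 z [58.2 63.4 74.1] x [-14.   -2.6  12.6]
top 15 22 z [58.1 67.1 70.1] x [-19.4  -2.5  12.5]
top 20 28 z [58.9 68.5 72.5] x [-14.8   0.3  14.4]
top 25 26 z [63.2 66.9 72.7] x [-13.8  -0.5  14.1]
top 30 23 z [58.4 68.  75.4] x [-21.   -1.4   9.9]
top 35 22 z [58.7 73.7 79. ] x [-21.5  -2.1  15.6]
top 40 23 z [58.3 79.1 83.5] x [-17.9   2.   18.8]
top 45 22 z [58.3 79.2 85.9] x [-18.6  -2.2  16.3]
top 50 3 z [58.2 58.5 58.6] x [-12.2   2.9   9.9]
top 55 7 z [58.1 58.4 61.1] x [-17.8   0.1  18.2]
top 60 4 z [58.5 59.5 60.9] x [-19.7   0.9  13. ]
```

View pics/s5z.png

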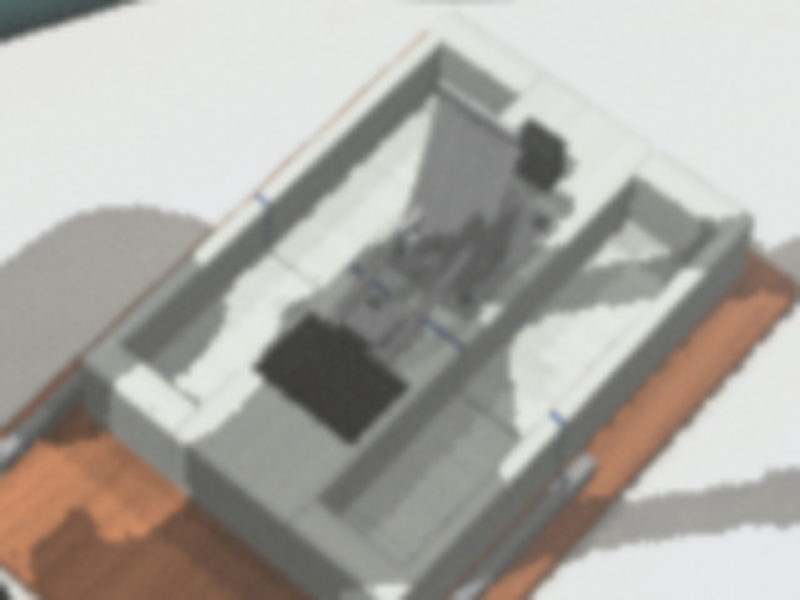

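View pics/t5z.png

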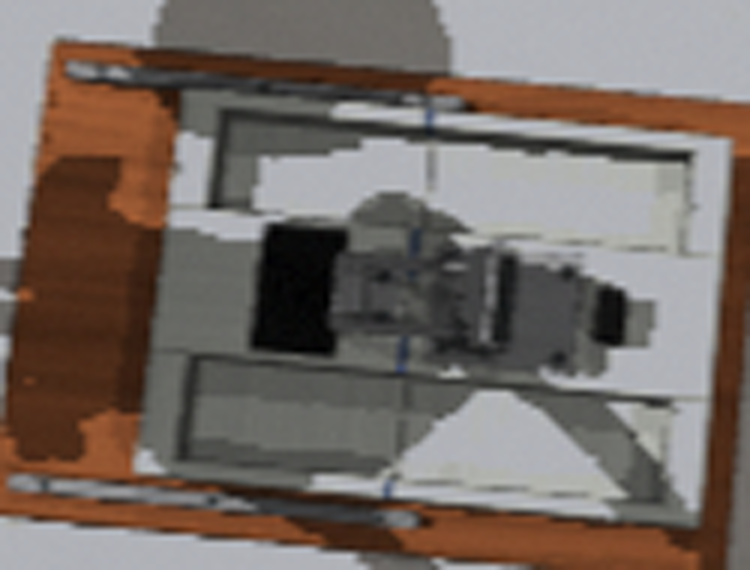

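Hooked: the arms slope down to the keeper, the bar area is at y ~27 and z ~65 (surface), the tab lies out at z ~83, and the lever is up at ~76°. Next I'll bring the shut fingers in on the +y side of the handle.

```bash
python3 -m crank '[[-30,0,0,0,255],[-35,0,0,0,255],[-35,0,0,0,255],[-35,0,0,0,255],[-35,0,0,0,255],[-35,0,0,0,255],[-30,0,0,0,255],[-20,0,0,0,255],[-15,0,0,0,255],[0,0,0,0,255],[0,0,0,0,255]]' >/dev/null; python3 h.py
```

```text
t 18.08 mould [ -0.24 -10.83 183.25] Fm [0.67 0.95 0.18] w -0.3 yawerr -0.12 q [ 0.19 -0.12  2.1   0.    1.16  0.35]
```

```bash
python3 -m crank '[[2,0,12,0,255],[0,0,15,0,255],[0,0,15,0,255],[0,0,12,0,255],[0,0,7,0,255],[0,0,0,0,255],[0,0,0,0,255]]' >/dev/null; python3 h.py
python3 - <<'E'
from h import *
im,d=robot.grab_frame("scene"); a=cv2.resize(im[225:365,270:430],(686,600),interpolation=cv2.INTER_CUBIC); cv2.imwrite("pics/s6.png",a)
E
```

```text
t 18.67 mould [ -0.3   -7.17 121.57] Fm [0.51 0.34 0.77] w 0.2 yawerr 0.10 q [ 0.2  -0.05  2.16  0.    1.03  0.36]
```

View pics/s6.png

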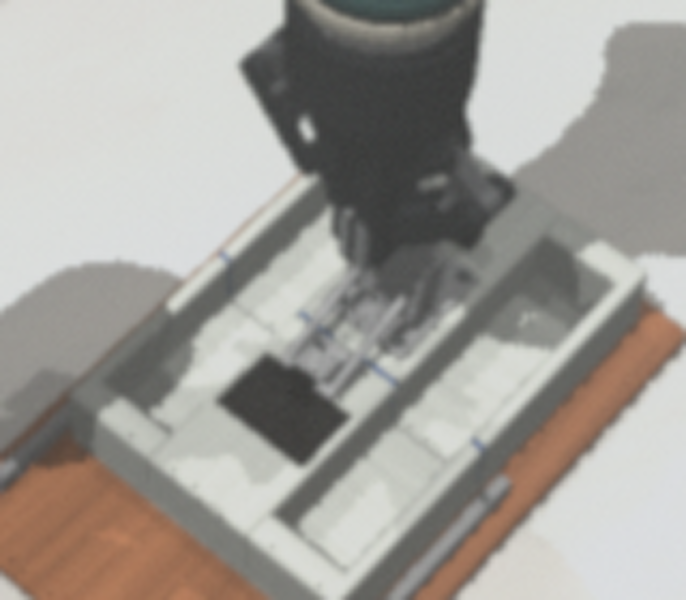

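The fingers are in front of the handle and above the arms. Following the handle's arc now.

```bash
python3 -m crank '[[-3,0,0,0,255],[-3,0,0,0,255],[-3,0,0,0,255],[-3,0,0,0,255],[-3,0,0,0,255],[0,0,0,0,255]]' >/dev/null; python3 h.py
python3 -m crank '[[-3,0,0.4,0,255],[-3,0,0.4,0,255],[-3,0,0.4,0,255],[-3,0,0.5,0,255],[-2.5,0,0.5,0,255],[0,0,0,0,255]]' >/dev/null; python3 h.py
```

```text
t 19.22 mould [  0.33 -23.24 122.49] Fm [ 0.42 -0.09  0.52] w 0.1 yawerr 0.01 q [ 0.16 -0.06  2.17 -0.    1.03  0.32]
t 19.72 mould [  0.44 -37.38 120.06] Fm [0.37 1.86 0.48] w 0.1 yawerr 0.03 q [ 0.13 -0.07  2.18 -0.    1.03  0.29]
```

```bash
python3 -m crank '[[-2.5,0,1.2,0,255],[-2.5,0,1.2,0,255],[-2.5,0,1.2,0,255],[-2.5,0,1.2,0,255],[0,0,0,0,255]]' >/dev/null; python3 h.py
python3 -m crank '[[-2.5,0,2,0,255],[-2.5,0,2,0,255],[-2.5,0,2,0,255],[0,0,0,0,255]]' >/dev/null; python3 h.py
python3 - <<'E'
from h import *
im,d=robot.grab_frame("scene"); a=cv2.resize(im[225:365,270:430],(686,600),interpolation=cv2.INTER_CUBIC); cv2.imwrite("pics/s7.png",a)
E
```

```text
t 20.13 mould [  0.5  -47.71 115.53] Fm [-0.31  0.59  4.96] w -0.1 yawerr 0.05 q [ 0.11 -0.07  2.19 -0.    1.02  0.27]
t 20.47 mould [  0.74 -55.32 109.51] Fm [-0.06  0.49  4.41] w 0.2 yawerr 0.07 q [ 0.1  -0.07  2.2  -0.    1.    0.26]
```

View pics/s7.png

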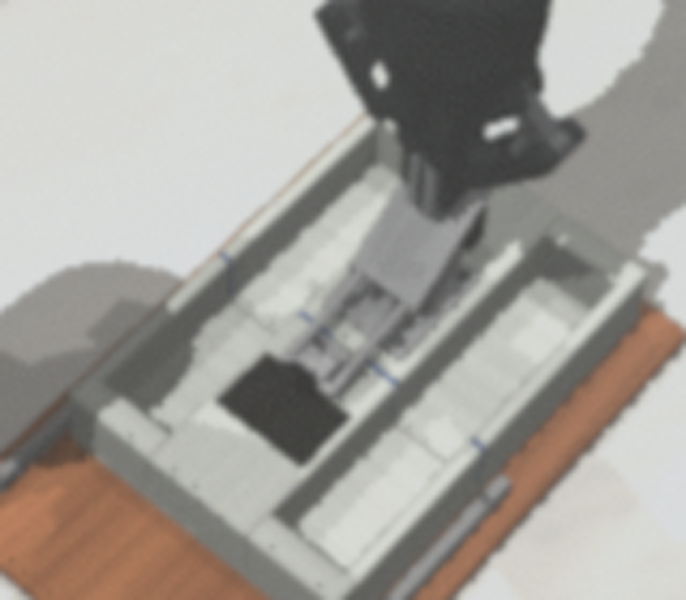

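The lever is at ~35° with the finger near its outer end, and the bar is still under the lip. Continuing gently through centre.

```bash
python3 -m crank '[[-1.5,0,2,0,255],[-1.5,0,2,0,255],[0,0,0,0,255]]' >/dev/null; python3 h.py
python3 -m crank '[[-1.2,0,1.5,0,255],[-1.2,0,1.5,0,255],[0,0,0,0,255]]' >/dev/null; python3 h.py
python3 -m crank '[[-1,0,1.5,0,255],[-1,0,1.5,0,255],[0,0,0,0,255]]' >/dev/null; python3 h.py
python3 -m crank '[[-0.5,0,1,0,255],[0,0,0,0,255]]' >/dev/null; python3 h.py
```

```text
t 20.77 mould [  0.83 -58.05 105.42] Fm [ 0.71 -1.01  1.6 ] w 0.1 yawerr 0.06 q [ 0.09 -0.06  2.21 -0.    0.99  0.25]
t 21.02 mould [  0.65 -60.36 102.3 ] Fm [ 0.64 -0.6   2.09] w 0.0 yawerr 0.06 q [ 0.08 -0.06  2.21 -0.    0.99  0.24]
t 21.27 mould [  0.23 -62.21  98.92] Fm [0.2  0.21 2.75] w -0.1 yawerr 0.04 q [ 0.08 -0.06  2.22 -0.    0.98  0.24]
t 21.43 mould [ 4.000e-02 -6.263e+01  9.791e+01] Fm [ 1.75 -0.23  2.91] w 0.3 yawerr 0.05 q [ 0.08 -0.06  2.22 -0.    0.98  0.24]
```

```bash
python3 -m crank '[[-0.5,0,1,0,255],[0,0,0,0,255]]' >/dev/null; python3 h.py
python3 -m crank '[[-0.5,0,1,0,255],[0,0,0,0,255]]' >/dev/null; python3 h.py
python3 -m crank '[[-0.4,0,1,0,255],[0,0,0,0,255]]' >/dev/null; python3 h.py
python3 -m crank '[[-0.4,0,1,0,255],[0,0,0,0,255]]' >/dev/null; python3 h.py
python3 - <<'E'
from h import *
im,d=robot.grab_frame("scene"); a=cv2.resize(im[225:365,270:430],(686,600),interpolation=cv2.INTER_CUBIC); cv2.imwrite("pics/s8.png",a)
E
```

```text
t 21.60 mould [-3.000e-02 -6.313e+01  9.691e+01] Fm [ 1.05 -0.98  1.58] w 0.1 yawerr 0.05 q [ 0.08 -0.05  2.22 -0.    0.98  0.24]
t 21.77 mould [ -0.1  -63.6   95.87] Fm [ 0.4  -0.61  1.81] w -0.2 yawerr 0.05 q [ 0.08 -0.05  2.22  0.    0.97  0.24]
t 21.93 mould [-9.00e-02 -6.40e+01  9.49e+01] Fm [ 0.24 -0.79  0.56] w -0.4 yawerr 0.04 q [ 0.08 -0.05  2.22  0.    0.97  0.24]
t 22.10 mould [ -0.23 -64.37  93.78] Fm [-0.72  0.69 -0.37] w 0.1 yawerr 0.04 q [ 0.07 -0.05  2.22  0.    0.97  0.24]
```

View pics/s8.png

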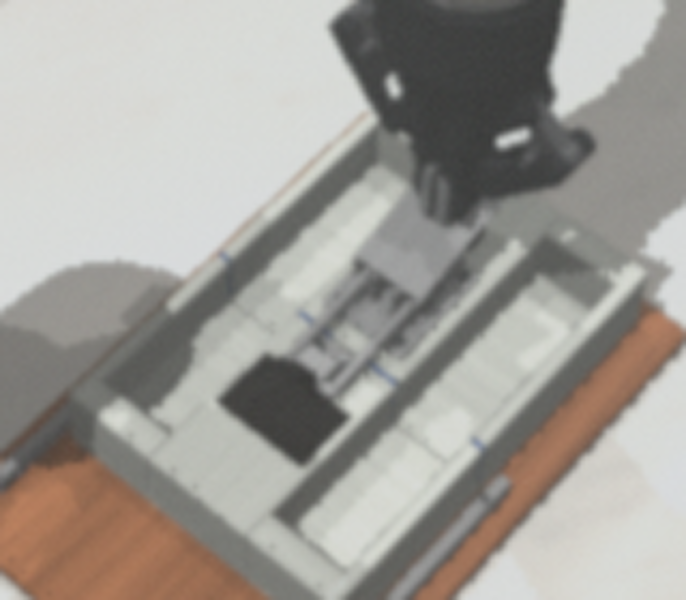

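The force has fallen to zero, so it has probably snapped over. I'll back off upward and check.

```bash
python3 -m crank '[[0,0,-10,0,255],[0,0,-20,0,255],[0,0,-30,0,255],[0,0,-30,0,255],[-20,0,0,0,255],[-35,0,0,0,255],[-40,0,0,0,255],[-40,0,0,0,255],[-40,0,0,0,255],[-40,0,0,0,255],[-20,0,0,0,255],[0,0,0,0,255]]' >/dev/null; python3 h.py
python3 - <<'E'
from h import *
im,d=robot.grab_frame("scene"); im2,d2=robot.grab_frame("top")
a=cv2.resize(im[245:365,270:430],(800,600),interpolation=cv2.INTER_CUBIC)
b=cv2.resize(im2[255:350,205:330],None,fx=6,fy=6,interpolation=cv2.INTER_CUBIC)
cv2.imwrite("pics/s9z.png",a);cv2.imwrite("pics/t9z.png",b)
for n,d in(("scene",d),("top",d2)):
    M=w2m(pts(n,d)); s=(abs(M[...,0])<20)&(M[...,1]>-115)&(M[...,1]<60)&(M[...,2]>58)&(M[...,2]<160)
    B=M[s]
    for y in range(-110,60,5):
        C=B[(B[:,1]>=y)&(B[:,1]<y+5)]
        if len(C): print(n,y,len(C),"z",np.percentile(C[:,2],[3,50,97]).round(1))
E
```

```text
t 23.15 mould [   0.59 -302.92  185.24] Fm [-0.31 -0.44 -0.12] w 0.1 yawerr -0.22 q [-0.48 -0.17  2.14 -0.    1.17 -0.31]
scene -100 25 z [ 97.6 100.6 104.1]
scene -95 57 z [ 95.  100.4 105.4]
scene -90 57 z [ 93.5  97.2 101.3]
scene -85 56 z [60.8 95.5 99. ]
scene -80 46 z [63.3 93.8 97.3]
scene -75 55 z [88.1 92.3 96.2]
scene -70 49 z [87.4 91.2 94.2]
scene -65 49 z [59.  89.5 93. ]
scene -60 59 z [60.1 88.4 92.6]
scene -55 57 z [73.3 87.  90.3]
scene -50 56 z [76.3 85.2 89.3]
scene -45 63 z [70.1 83.5 87.8]
scene -40 55 z [74.6 82.6 86.2]
scene -35 68 z [61.3 80.3 84.9]
scene -30 91 z [59.3 77.3 83.8]
scene -25 40 z [58.5 71.5 82.3]
scene -20 21 z [58.4 66.2 70.7]
scene -15 14 z [58.5 66.6 70.8]
scene -10 15 z [63.2 67.7 70.6]
scene -5 12 z [63.6 65.7 68.7]
scene 0 13 z [62.  67.5 70.1]
scene 5 17 z [59.1 65.2 70.2]
scene 10 18 z [58.3 63.5 67.5]
scene 15 29 z [58.4 64.9 69.4]
scene 20 35 z [60.8 65.7 70.2]
scene 25 34 z [59.1 64.9 71.4]
scene 30 8 z [59.4 72.8 79.7]
scene 35 11 z [73.9 84.  86.6]
scene 40 20 z [58.5 84.  88.7]
scene 45 2 z [58.6 58.9 59.1]
scene 50 1 z [58.5 58.5
[... 351 characters left out ...]
op -60 40 z [74.9 89.6 92.6]
top -55 34 z [80.  88.5 92.6]
top -50 38 z [78.9 87.4 91.9]
top -45 38 z [82.7 85.5 89.7]
top -40 36 z [79.5 84.3 87.2]
top -35 36 z [80.2 83.6 86.7]
top -30 39 z [78.8 81.7 85.2]
top -25 16 z [63.3 79.2 83.1]
top -20 21 z [58.3 61.  71.7]
top -15 19 z [58.5 67.9 72. ]
top -10 11 z [58.4 67.9 71.6]
top -5 10 z [65.7 68.6 70.9]
top 0 10 z [65.1 66.5 70.5]
top 5 16 z [58.2 63.  69.1]
top 10 18 z [58.5 62.8 68.9]
top 15 25 z [58.7 64.3 69.7]
top 20 24 z [60.5 67.4 73.5]
top 25 30 z [61.4 66.4 72.1]
top 30 22 z [58.  73.8 79.1]
top 35 23 z [58.8 79.9 87.1]
top 40 16 z [58.2 85.5 89.5]
top 45 5 z [58.8 59.5 60.6]
top 50 8 z [58.1 59.5 60.7]
top 55 3 z [58.4 58.6 58.9]
```

View pics/s9z.png

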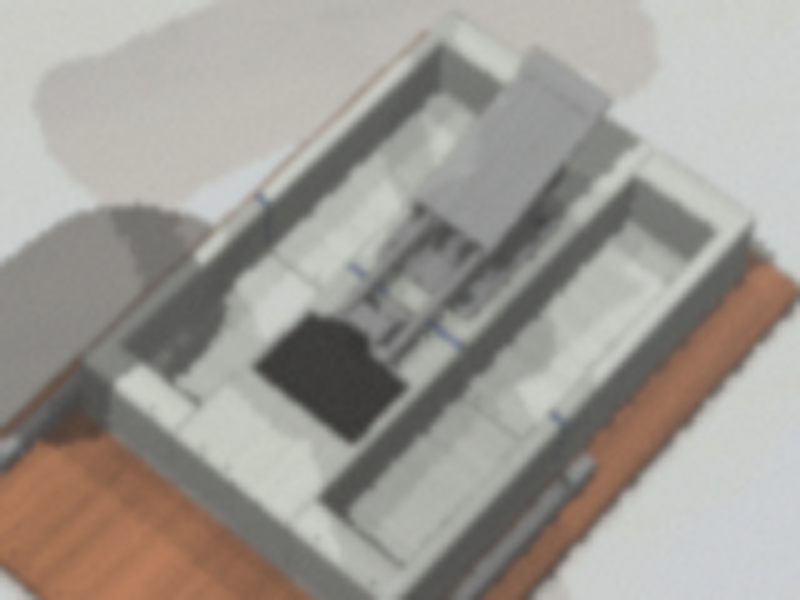

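View pics/t9z.png

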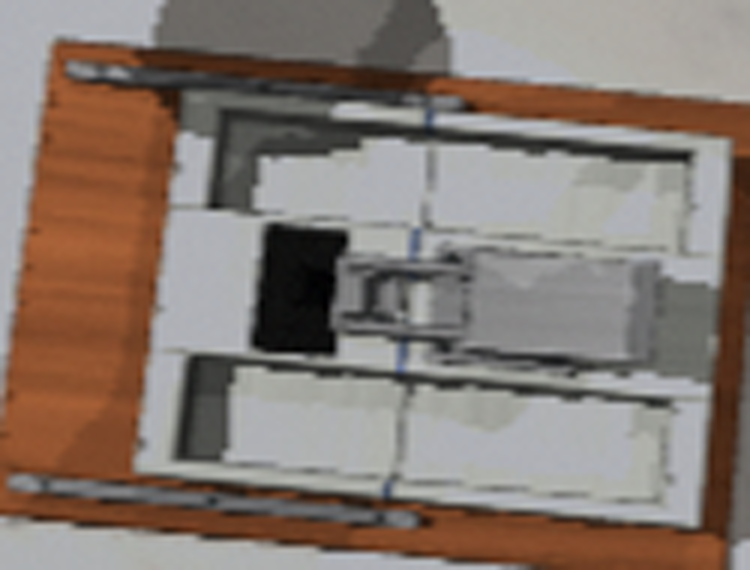

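It hasn't snapped yet. The lever plate slopes ~15.5° (0.27 rad), just past centre, where its friction holds it. The bar is still hooked and the half is home. I'll go back and press the handle gently from above.

```bash
python3 -m crank '[[25,0,0,0,255],[35,0,0,0,255],[35,0,0,0,255],[35,0,0,0,255],[35,0,0,0,255],[30,0,0,0,255],[20,0,0,0,255],[10,0,0,0,255],[0,0,15,0,255],[0,0,20,0,255],[0,0,0,0,255],[0,0,0,0,255]]' >/dev/null; python3 h.py
```

```text
t 24.25 mould [ -1.29 -74.2  148.32] Fm [ 1.17 -0.59  0.18] w -0.1 yawerr 0.10 q [ 0.05 -0.13  2.18 -0.    1.09  0.21]
```

```bash
python3 -m crank '[[0,0,15,0,255],[0,0,15,0,255],[0,0,10,0,255],[0,0,5,0,255],[0,0,0,0,255],[0,0,0,0,255]]' >/dev/null; python3 h.py
python3 -m crank '[[0,0,1.5,0,255],[0,0,1.5,0,255],[0,0,0,0,255]]' >/dev/null; python3 h.py
python3 -m crank '[[0,0,1,0,255],[0,0,1,0,255],[0,0,0,0,255]]' >/dev/null; python3 h.py
```

```text
t 24.75 mould [  0.61 -74.34 104.78] Fm [-0.67  0.    0.27] w 0.1 yawerr 0.03 q [ 0.05 -0.07  2.22  0.    0.99  0.21]
t 25.00 mould [  0.64 -74.25 101.65] Fm [ 0.27 -0.42 -0.86] w -0.2 yawerr 0.04 q [ 0.05 -0.07  2.22  0.    0.99  0.21]
t 25.25 mould [  0.21 -74.29  99.19] Fm [0.47 1.02 0.86] w -0.3 yawerr 0.05 q [ 0.05 -0.06  2.22  0.    0.98  0.21]
```

```bash
python3 -m crank '[[0,0,1,0,255],[0,0,1,0,255],[0,0,0,0,255]]' >/dev/null; python3 h.py
python3 -m crank '[[0,0,0.7,0,255],[0,0,0.7,0,255],[0,0,0,0,255]]' >/dev/null; python3 h.py
python3 -m crank '[[0,0,0.7,0,255],[0,0,0.7,0,255],[0,0,0,0,255]]' >/dev/null; python3 h.py
python3 -m crank '[[0,0,0.7,0,255],[0,0,0.7,0,255],[0,0,0,0,255]]' >/dev/null; python3 h.py
```

```text
t 25.50 mould [  0.13 -74.33  97.04] Fm [-0.87 -0.46 -0.38] w -0.0 yawerr 0.05 q [ 0.05 -0.06  2.23  0.    0.98  0.21]
t 25.75 mould [  0.25 -74.33  95.77] Fm [-0.56 -0.01  0.01] w -0.1 yawerr 0.05 q [ 0.05 -0.06  2.23 -0.    0.97  0.21]
t 26.00 mould [  0.22 -74.32  94.36] Fm [ 0.32  0.21 -0.52] w -0.1 yawerr 0.04 q [ 0.05 -0.06  2.23  0.    0.97  0.21]
t 26.25 mould [  0.16 -74.32  92.9 ] Fm [0.17 0.07 0.32] w 0.4 yawerr 0.05 q [ 0.05 -0.06  2.23  0.    0.97  0.21]
```

```bash
python3 -m crank '[[0,0,0.7,0,255],[0,0,0.7,0,255],[0,0,0,0,255]]' >/dev/null; python3 h.py
python3 -m crank '[[0,0,0.7,0,255],[0,0,0.7,0,255],[0,0,0,0,255]]' >/dev/null; python3 h.py
python3 - <<'E'
from h import *
im,d=robot.grab_frame("scene"); a=cv2.resize(im[225:365,270:430],(686,600),interpolation=cv2.INTER_CUBIC); cv2.imwrite("pics/s10.png",a)
E
```

```text
t 26.50 mould [  0.17 -74.32  91.53] Fm [ 1.02  0.85 -0.51] w -0.4 yawerr 0.05 q [ 0.05 -0.05  2.23  0.    0.96  0.21]
t 26.75 mould [  0.2  -74.32  90.15] Fm [0.46 0.05 0.39] w 0.3 yawerr 0.05 q [ 0.05 -0.05  2.23  0.    0.96  0.21]
```

View pics/s10.png

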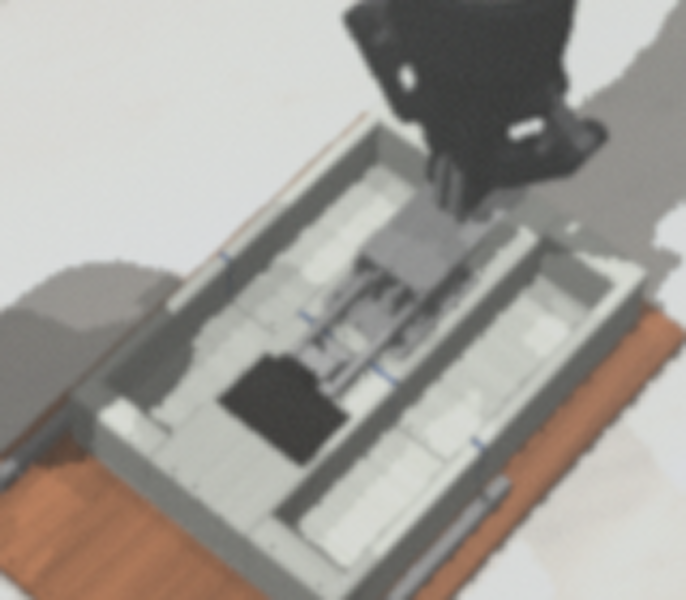

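```bash
python3 -m crank '[[0,0,0.7,0,255],[0,0,0.7,0,255],[0,0,0,0,255]]' >/dev/null; python3 h.py
python3 -m crank '[[0,0,0.7,0,255],[0,0,0.7,0,255],[0,0,0,0,255]]' >/dev/null; python3 h.py
python3 -m crank '[[0,0,0.7,0,255],[0,0,0.7,0,255],[0,0,0,0,255]]' >/dev/null; python3 h.py
python3 -m crank '[[0,0,0.7,0,255],[0,0,0,0,255]]' >/dev/null; python3 h.py
```

```text
t 27.05 mould [  0.23 -74.33  88.76] Fm [-0.24 -1.8   0.28] w -0.0 yawerr 0.05 q [ 0.05 -0.05  2.23 -0.    0.96  0.21]
t 27.30 mould [  0.19 -74.33  87.34] Fm [ 0.42 -0.07  0.29] w 0.0 yawerr 0.04 q [ 0.05 -0.05  2.23  0.    0.96  0.21]
t 27.55 mould [  0.2  -74.35  85.94] Fm [-0.22 -0.14  0.16] w -0.1 yawerr 0.04 q [ 0.05 -0.05  2.24 -0.    0.95  0.21]
t 27.72 mould [  0.24 -74.32  85.28] Fm [-0.51 -0.25 -0.46] w -0.2 yawerr 0.05 q [ 0.05 -0.04  2.24 -0.    0.95  0.21]
```

```bash
python3 -m crank '[[0,0,0.7,0,255],[0,0,0.7,0,255],[0,0,0,0,255]]' >/dev/null; python3 h.py
python3 -m crank '[[0,0,0.6,0,255],[0,0,0,0,255]]' >/dev/null; python3 h.py
python3 -m crank '[[0,0,0.6,0,255],[0,0,0,0,255]]' >/dev/null; python3 h.py
python3 -m crank '[[0,0,0.6,0,255],[0,0,0,0,255]]' >/dev/null; python3 h.py
```

```text
t 27.97 mould [  0.21 -74.31  83.85] Fm [-0.44 -0.32 -0.13] w -0.2 yawerr 0.04 q [ 0.05 -0.04  2.24  0.    0.95  0.21]
t 28.13 mould [  0.26 -74.31  83.3 ] Fm [-0.24 -0.16 -0.34] w -0.0 yawerr 0.05 q [ 0.05 -0.04  2.24 -0.    0.95  0.21]
t 28.30 mould [  0.23 -74.31  82.69] Fm [-1.14  0.93 -0.2 ] w 0.0 yawerr 0.05 q [ 0.05 -0.04  2.24  0.    0.94  0.21]
t 28.47 mould [  0.24 -74.31  82.1 ] Fm [-0.49 -0.87  0.64] w 0.2 yawerr 0.05 q [ 0.05 -0.04  2.24  0.    0.94  0.21]
```

It's down, with no contact even at z 82. I'll back off and verify.

```bash
python3 -m crank '[[0,0,-10,0,255],[0,0,-20,0,255],[0,0,-35,0,255],[0,0,-35,0,255],[-20,0,0,0,255],[-35,0,0,0,255],[-40,0,0,0,255],[-40,0,0,0,255],[-40,0,0,0,255],[-40,0,0,0,255],[-20,0,0,0,255],[0,0,0,0,255]]' >/dev/null; python3 h.py
python3 - <<'E'
from h import *
im,d=robot.grab_frame("scene"); im2,d2=robot.grab_frame("top")
a=cv2.resize(im[245:365,270:430],(800,600),interpolation=cv2.INTER_CUBIC)
cv2.imwrite("pics/s11z.png",a);cv2.imwrite("pics/s11.png",im)
for n,d in(("scene",d),("top",d2)):
    M=w2m(pts(n,d)); s=(abs(M[...,0])<17)&(M[...,1]>-115)&(M[...,1]<60)&(M[...,2]>58)&(M[...,2]<160)
    B=M[s]
    C=B[(B[:,1]>-88)&(B[:,1]<-40)&(B[:,2]>76)]; print(n,"slope",np.polyfit(C[:,1],C[:,2],1))
    for y in range(-110,60,10):
        C=B[(B[:,1]>=y)&(B[:,1]<y+10)]
        if len(C): print(n,y,len(C),"z",np.percentile(C[:,2],[3,50,97]).round(1))
E
```

```text
t 29.47 mould [   0.75 -313.06  183.37] Fm [ 0.61  0.53 -1.  ] w -0.1 yawerr -0.21 q [-0.5  -0.16  2.14 -0.    1.16 -0.33]
scene slope [1.15338232e-02 8.14513696e+01]
scene -110 32 z [80.5 83.1 85.2]
scene -100 87 z [77.4 81.1 86. ]
scene -90 77 z [77.3 80.2 83.8]
scene -80 71 z [76.9 80.6 84. ]
scene -70 81 z [77.9 80.7 84. ]
scene -60 77 z [77.5 80.8 84.3]
scene -50 78 z [76.9 80.6 84.1]
scene -40 98 z [64.  80.4 84.4]
scene -30 103 z [58.9 70.9 82.2]
scene -20 36 z [58.1 64.5 68.6]
scene -10 27 z [59.9 64.5 66.4]
scene 0 25 z [58.6 63.6 66.3]
scene 10 46 z [59.4 64.4 68.9]
scene 20 61 z [60.2 65.8 70.8]
scene 30 28 z [58.7 82.3 87.4]
scene 40 11 z [58.5 84.3 86.6]
top slope [2.70012802e-02 8.37568876e+01]
top -110 19 z [59.  84.6 88.3]
top -100 63 z [78.9 83.1 86.4]
top -90 65 z [76.6 81.7 86.9]
top -80 65 z [78.2 81.8 85.4]
top -70 63 z [78.6 81.8 84.9]
top -60 66 z [79.2 82.2 85.3]
top -50 63 z [78.8 83.  86.4]
top -40 64 z [78.9 82.1 85.5]
top -30 42 z [59.1 79.7 85.6]
top -20 30 z [58.7 63.4 70.1]
top -10 25 z [58.6 65.5 68.4]
top 0 24 z [58.3 66.1 69.1]
top 10 33 z [59.5 64.7 70.2]
top 20 50 z [61.6 68.  72.7]
top 30 38 z [58.8 80.  89.3]
top 40 16 z [58.1 72.9 89.8]
top 50 17 z [58.1 58.6 61.7]
```

View pics/s11z.png

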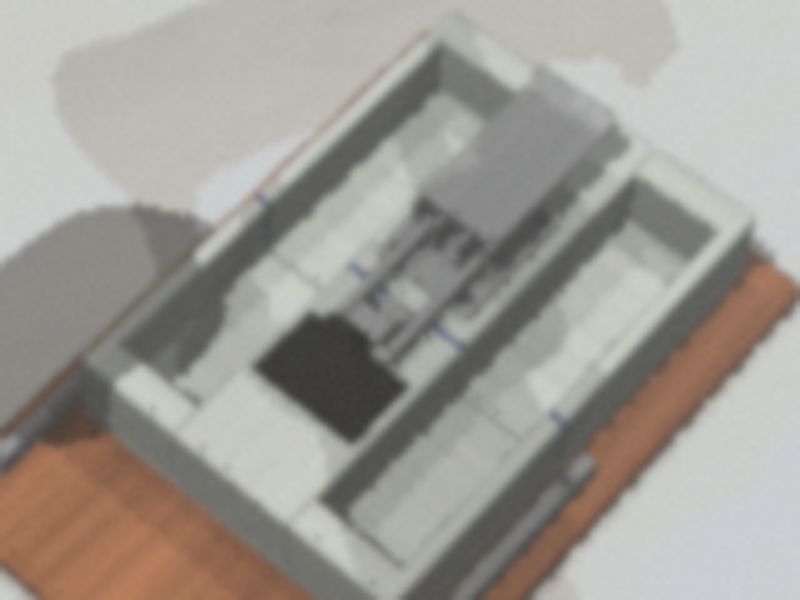

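View pics/s11.png

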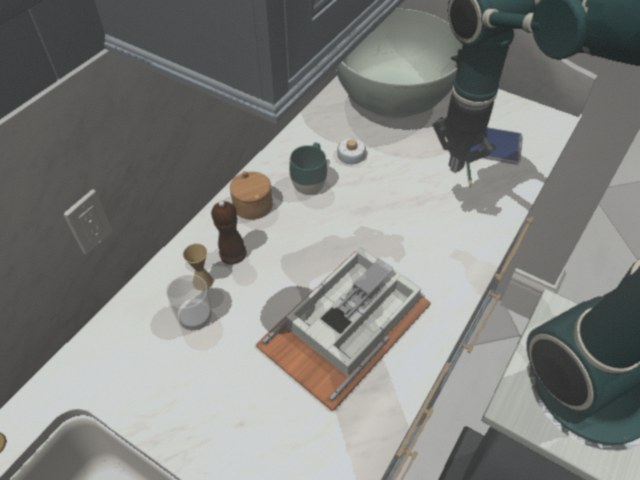

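The lever lies flat: slope under 0.03, top at z about 81–82 against 82 for closed. The arms run to the keeper, the parting line is shut, the bystanders are where they stood, and the robot is clear. Handing in.

```bash
python3 -c "
from workcell import robot
print(robot.close_job())"
```

```text
the job is handed in; nothing more can be done
None
```

The mould is shut and latched, and I handed the job in at about 29.6 s; the hand-in gave no verdict.

- **Sliding half:** I pushed it from its end face until it met the dead stop, with at most about 14 N read at the wrist.
- **Hooking the loop:** I lowered the loop by its tab until the bar touched the rubber strip, then drew it back against the keeper, with at most about 11 N. A gentle lift stopped under the lip. After I let go it stayed hooked with the lever up.
- **Closing the lever:** I swung the lever over with shut fingers, at most about 5 N. When I first checked, it had not snapped. It was resting about 15° open, just past centre, held by its own friction. I went back to press it from above. It went down during that second approach, but I felt no clear contact, so I can't say exactly when.

**Last checks:**
- The lever plate lies flat within 0.03 rad, at z 81–82 mm against 82 mm for closed.
- The loop's arms run down to the keeper.
- The parting line is shut, and the bystanders look unmoved.
- The gripper was about 310 mm clear of the mould origin.

I could not measure the loop spring's stretch directly. With the lever nearly closed, the geometry gave about 6 mm, based on the nominal keeper position. The bumper force at the snap was not measured either.

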